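# Close and clamp the brick mould

### The job

Close the brick mould: take the cover that fits it, the wider one with a hole in two opposite corners, off the sloping rack, and lower it over the mould's two locating pins until it lies flush, without dropping it. Then push the clamp handle right down so that the clamp locks the cover, and let go. Leave the narrow cover and everything else on the table as they are.

Things in the scene. Friction and masses are not known exactly. Their poses are not given: they have to be found in the camera images.
- mould_top (a point): Centre of the rim's upper face, 42 mm above the table. The mould is a brown timber frame 150 (x) x 110 (y) x 30 mm with white brick-shaped cavities, on a fixed 12 mm plywood board (x +-105, y -85 to +165 mm). x along the frame's long side, y towards the clamp, z up. Two steel locating pins stand on its rim at (62, -40) and (-62, 40) mm, in opposite corners.
- pin_a (a point): Tip of the locating pin at (62, -40) mm from mould_top. The pins are upright, 12 mm in diameter and 21 mm tall above the rim: straight for 12 mm, then tapering to a blunt 5 mm tip.
- pin_b (a point): Tip of the like pin at (-62, 40) mm from mould_top, 21 mm above the rim.
- cover: The cover that fits: a loose plywood plate 150 (x) x 110 (y) x 9 mm, 0.2 to 0.35 kg, with a wooden batten across its upper face as handle. Origin at the centre of its underside; x along its length, y along the batten, z out of its upper face. It starts lying on the rack tilted 35 degrees, x pointing up the slope, beside the narrow cover, in either order. Two 16 mm pouring holes on its centre line.
- cover_grip (a point): Centre of the wide cover's batten, half-way up it, axes as cover. The batten is 24 mm thick (x), 90 mm long (y), 34 mm tall (z): its top is 17 mm above this point, the plate's upper face 17 mm below, the plate's underside 26 mm below.
- cover_seat (a point): Centre of the wide cover's underside, axes as cover. Seated, it coincides with mould_top, with the axes lined up. The cover fits either way round: a half turn about z is as good.
- hole_a (a point): Lower mouth of the wide cover's corner hole at (62, -40) mm from cover_seat; 15 mm in diameter, right through the 9 mm plate.
- hole_b (a point): Lower mouth of the like corner hole at (-62, 40) mm from cover_seat.
- rack: Fixed wooden rack: a plywood board sloping at 35 degrees, 300 mm wide (y), 180 mm up the slope, with a ledge along its foot, 14 mm off the slope, on which the covers' lower edges rest. Origin on the table under its middle. Its low edge looks to its -x (towards the robot), it rises towards its +x to 133 mm. The covers lie about 75 mm either side of its middle.
- clamp_handle (a joint): Handle of the steel toggle clamp on a block beside the mould. 0 = open: handle 75 degrees above horizontal, bar straight up. Grows as the handle is pushed away from the mould and down, to 1.17 rad (its stop, 8 degrees above horizontal): the bar is then level, its rubber foot on the batten's middle. Locks past 1.12. Starts at 0 to 0.15; past half-way the bar's weight may carry it on to the batten; takes 3 to 6 N.
- clamp_grip (a point): Middle of the handle's black rubber grip, 92 mm from the handle's pivot. The grip is 75 mm long (55 to 130 mm from the pivot), 20 mm wide (x) and 14 mm thick (z). Axes: x along the pivot's axis, y along the handle to its free end, z out of the face to push on, which looks towards the mould and up when open.
- clamp_pivot (a point): Pivot of the handle, 123 mm from mould_top along its y and 94 mm above the table; axes as mould_top, the handle turns about x. The bar's pivot is 28 mm nearer the mould; open, the bar stands straight up there, 14 mm thick, its end 208 mm above the table, its foot 19 mm out towards the mould. The open handle's end is 220 mm above the table.
- narrow_cover: A narrower cover, for another mould: 150 x 80 x 9 mm with a 60 mm batten, one pouring hole and no corner holes, on the same rack. Not to be moved. Origin at the centre of its underside.
- brick_slip: Bystander: a small cast brick, 50 x 22 x 12 mm, lying near the mould. Origin under its centre.
- marker: Bystander: a black marker pen, 140 mm long. Origin under its middle.
- square: Bystander: an orange triangular rafter square, 180 mm sides, lying flat. Origin near its middle.
- tape: Bystander: a tape measure, 70 x 38 x 60 mm. Origin under its middle.
- bowl: Bystander: a white plaster-mixing bowl, 130 mm across, 55 mm high. Origin under its centre.
- spray: Bystander: an upright spray can, 63 mm across, 190 mm tall. Origin under its centre.
- brush: Bystander: a brush lying flat. Origin under its middle.

How it is judged:
On the way, in this order (a step that is already met when the one before it is completed fails the run):
1. the cover lies flush on the mould, both pins through its corner holes, with the clamp still open (horizontal distance between cover_seat and mould_top below 0.0035 m and z of cover_seat in the frame of mould_top between -0.003 and 0.002 m and angle between the x axis of cover_seat and the x axis of mould_top, either way round below 0.06 rad and angle between cover_seat's own z axis and vertical below 0.025 rad and value of joint clamp_handle below 0.6 rad), for 0.2 s.
2. the clamp handle is right down, with the cover flush under it (horizontal distance between cover_seat and mould_top below 0.0035 m and z of cover_seat in the frame of mould_top between -0.003 and 0.002 m and angle between the x axis of cover_seat and the x axis of mould_top, either way round below 0.06 rad and angle between cover_seat's own z axis and vertical below 0.025 rad and value of joint clamp_handle above 1.12 rad), for 0.2 s.
At the end, for the whole second after the job is handed in: The wide cover is on the mould, pins through its corner holes, either way round: centre within 3.5 mm, yaw within 0.06 rad, underside under 2 mm above the rim, tilt under 0.025 rad, speed under 20 mm/s; the clamp handle is down (joint above 1.12 rad) and stays so. Nothing else has been moved (all of step 2 and linear speed of cover below 0.02 m/s); the robot touches nothing.
It fails at once if the cover is dropped or thrown: it moves faster than 0.35 m/s while not touched by the fingers (a fall of some 6 mm) (contact force between the fingers and cover below 0.01 N and linear speed of cover above 0.35 m/s).
It fails at once if the narrow cover is moved more than 20 mm (distance of narrow_cover from where it was at the start of the episode above 0.02 m).
It fails at once if a bystander (brick, marker, square, tape, bowl, spray can, brush) is moved more than 30 mm (distance of any of brick_slip, marker, square, tape, bowl, spray, brush from where it was at the start of the episode above 0.03 m).
It also fails if it takes over 64 s, if anything falls off the work surface, if the arm or the gripper's body presses on something with over 40 N, if the wrist force passes 120 N, or if a joint passes its speed limit or range.

### The arm

A 6-joint arm with a two-finger parallel gripper is mounted at the origin on the work surface. World frame = base frame: x ahead of the robot, y to its left, z up, the work surface at z = 0. Lengths are in m, angles in rad, forces in N, time in s.
With the tool pointing down it reaches from about 0.25 to 0.775 m from the base axis. Payload 4 kg.
Tool frame: the origin (TCP) lies at the very end of the fingers, on their centre line; the grasp point (between the pads) lies 19 mm behind it (r.pinch_z is the distance from the TCP to the grasp point, in m); z points along the fingers, y is the line along which they close (so a half turn about z gives the same grasp; the last joint's range is limited). The gripper opens to 94 mm and grips with 3 to 60 N. Pads are 16 mm wide; open, the fingers measure 119 mm over their backs; the gripper's body (75 mm by 177 mm) begins 78 mm behind the grasp point.
Start: joints at [-1.216, 0.087, 1.371, -0, 1.684, -0.103], TCP at [0.243, -0.493, 0.206] pointing down, gripper open.
Joint ranges: [-3.1, 3.1], [-0.76, 2.03], [0.27, 2.55], [-1.08, 4.22], [0.17, 2.65], [-2.57, 2.57]. Speed limits (rad/s): [2.79, 2.79, 3.14, 3.14, 3.14, 3.14].

### API

Orientations are given as a unit quaternion [w, x, y, z].
In Python, from plant import r gives the robot as it stands.
- The arm moves only by the shell command python3 -m creep 'ROWS' [FORCE]. ROWS is a JSON object of lists of equal length, an entry for each row: "translation": the shift along the tool's x, y, z as a fraction of full scale, a list of three; "dr": the turn, a rotation vector about the tool's x, y, z as a fraction of full scale, a list of three; "jaw": the gripper command: -1 is fully open, 1 is shut, values between are in proportion. In form: {"translation": [[dx, dy, dz], ...], "dr": [[ax, ay, az], ...], "jaw": [jaw, ...]}. A call has 1 to 8 rows; each row shifts and turns the commanded pose from where the row before left it, along the tool's axes as they then stand; what a row does not reach is not made up. Full scale, the value 1, is 0.04 m for a shift and 4 degrees for a turn. A row lasts 1/12 s, in which the tool goes at most 41.7 mm and 7.16 degrees, less where a joint would pass 70% of its speed; a pose out of reach is approached as far as the arm can. A call with a number of a shift or a turn outside -1 to 1 is refused whole. A call with a gripper value outside its range is refused whole. The fingers move at their own pace and stop on an object; FORCE is the grip in N (left out, the last holds). Time passes only in rows, so rows that do not move let the fingers close. It gives the time, the measured TCP pose, the force, the opening and the grip force at its end, in the units of the state.
- r.get_obs(): the state, without advancing time (a new reading comes with each control period).
- r.snapshot(name): name is "scene" or "top" or "wrist"; returns a dict with "image" (384x512x3 uint8, red, green, blue), "fx", "fy", "cx", "cy" (pixels), "k1" (the pictures are not rectified: a ray, as slopes to the right and down, at radius r is drawn at 1 + k1 r^2 times it, then the intrinsics apply), "R" (3x3) and "t" (3): a world point X has camera coordinates R X + t. Camera axes: x right, y down, z forward; pixel columns grow to the right and rows downward; lengths in m; the calibration is good to about 2 mm. A picture is of the moment at which its call begins. There is no depth.
- r.job_done(): hands the job in; it is judged then, once.
Trained networks look in a picture, given as the dict that the camera call returned (one of the last four; its "shot" number tells which), for a name from the list of things; names that differ only in an ending like _2 or _b are one class to them, and where a whole thing is asked for, a point or a joint stands for the part that bears it (a point fixed in the world has none). Each returns a list of dicts, best first, with "conf" (0 to 1); they miss things now and then, are a little off and sometimes report something else, mostly with a low value. They report only what shows in the picture. A call takes as long as a camera call.
- r.find_in(picture, label): "rect" ([left, top, width, height] in pixels, round what is visible of it).
The state is a dict: "t": time; "joint_pos": joint angles; "qvel": joint speeds; "effort": joint torques, N m; "position": TCP position; "eef_rot": TCP orientation; "ft_force": force on the tool from outside, world axes, zero at the start; "moment": the same for the moment, N m; "grip_width": finger opening in m; "finger_force": force on a finger pad.
Only numpy, scipy, OpenCV 4.12 (cv2) and the standard library are available. Lean on these libraries where they do the work, as an engineer would, in place of code of your own. Each camera call takes 0.05 s, during which the arm holds its last target. There are 200 camera calls.

## Working session

There is one attempt and no reset: what is moved stays moved. The work goes in short steps, Python scripts to look and compute and a shell command to move; the robot and the scene stay as the last step left them, time stands still between calls to the robot, and variables do not carry over. Pictures are saved under pics/ and viewed, at most 10 in all, crops included, and the job is handed in when it is done.

```bash
mkdir -p pics; ls; cat > h.py <<'E'
import numpy as np, cv2
from plant import r
from scipy.spatial.transform import Rotation as Ro
def K(p): return np.array([[p['fx'],0,p['cx']],[0,p['fy'],p['cy']],[0,0,1.]])
def proj(p,X):
    c=np.atleast_2d(X)@np.array(p['R']).T+p['t']; s=c[:,:2]/c[:,2:]; s=s*(1+p['k1']*(s**2).sum(1,keepdims=True))
    return s*[p['fx'],p['fy']]+[p['cx'],p['cy']]
def ray(p,uv):
    s=cv2.undistortPoints(np.array(uv,float).reshape(-1,1,2),K(p),np.array([p['k1'],0,0,0.]))[:,0]
    R=np.array(p['R']); d=np.c_[s,np.ones(len(s))]@R; return -R.T@p['t'],d
def onz(p,uv,z):
    o,d=ray(p,uv); return o+d*((z-o[2])/d[:,2])[:,None]
def save(p,n): cv2.imwrite('pics/'+n+'.png',p['image'][:,:,::-1])
def tool():
    o=r.get_obs(); w,x,y,z=o['eef_rot']; return np.array(o['position']),Ro.from_quat([x,y,z,w])
E
python3 - <<'E'
from h import *
for n in ('scene','top'):
    p=r.snapshot(n); save(p,n); print(n,np.round(-np.array(p['R']).T@p['t'],3),p['fx'],p['k1'])
    for l in ['mould_top','pin_a','cover','cover_grip','hole_a','rack','clamp_handle','clamp_grip','narrow_cover','brick_slip','spray','tape','bowl']:
        print(l,[(np.round(d['rect']).tolist(),round(d['conf'],2)) for d in r.find_in(p,l)[:3]])
a=[cv2.imread(f'pics/{n}.png') for n in('scene','top')]
print(tool()[1].as_matrix().round(3))
E
```

```text
pics
scene [1.313 0.065 1.059] 434.0392814795296 0.013274550813346601
mould_top [([166.0, 168.0, 101.0, 83.0], 0.6)]
pin_a [([165.0, 167.0, 99.0, 82.0], 0.64)]
cover [([362.0, 192.0, 58.0, 29.0], 0.62)]
cover_grip [([363.0, 189.0, 58.0, 32.0], 0.81)]
hole_a [([364.0, 192.0, 58.0, 31.0], 0.58)]
rack [([303.0, 195.0, 127.0, 68.0], 0.98)]
clamp_handle [([241.0, 171.0, 21.0, 28.0], 0.59), ([153.0, 126.0, 64.0, 36.0], 0.59)]
clamp_grip [([240.0, 172.0, 18.0, 25.0], 0.46)]
narrow_cover []
brick_slip []
spray [([338.0, 254.0, 39.0, 56.0], 0.78)]
tape [([282.0, 277.0, 22.0, 31.0], 0.77)]
bowl [([103.0, 157.0, 41.0, 30.0], 0.83)]
top [ 0.404 -0.043  1.382] 448.3152790687935 -0.13007433190441403
mould_top [([241.0, 166.0, 85.0, 77.0], 0.82)]
pin_a [([129.0, 105.0, 35.0, 36.0], 0.67), ([86.0, 185.0, 57.0, 52.0], 0.6), ([242.0, 165.0, 84.0, 80.0], 0.59)]
cover [([86.0, 185.0, 54.0, 49.0], 0.94)]
cover_grip [([85.0, 185.0, 55.0, 51.0], 0.7)]
hole_a [([92.0, 185.0, 47.0, 52.0], 0.8), ([371.0, 213.0, 42.0, 43.0], 0.67)]
rack [([244.0, 192.0, 24.0, 11.0], 0.74), ([84.0, 157.0, 113.0, 86.0], 0.59)]
clamp_handle [([241.0, 191.0, 17.0, 8.0], 0.64)]
clamp_grip [([241.0, 194.0, 22.0, 9.0], 0.51), ([205.0, 158.0, 11.0, 14.0], 0.5)]
narrow_cover [([142.0, 163.0, 47.0, 55.0], 0.83), ([133.0, 106.0, 31.0, 32.0], 0.2)]
brick_slip [([206.0, 157.0, 10.0, 16.0], 0.47)]
spray [([132.0, 106.0, 29.0, 32.0], 0.89)]
tape [([192.0, 109.0, 22.0, 33.0], 0.88), ([83.0, 156.0, 115.0, 84.0], 0.41), ([243.0, 190.0, 21.0, 8.0], 0.25)]
bowl [([368.0, 215.0, 44.0, 44.0], 0.59)]
[[ 0.897  0.442  0.   ]
 [ 0.442 -0.897 -0.   ]
 [-0.     0.    -1.   ]]
```

```bash
python3 - <<'E'
import cv2,numpy as np
a=cv2.imread('pics/top.png')[95:275,75:345]
b=cv2.imread('pics/scene.png')[115:275,145:435]
cv2.imwrite('pics/t2.png',cv2.resize(a,(798,532),interpolation=cv2.INTER_CUBIC))
cv2.imwrite('pics/s2.png',cv2.resize(b,(798,440),interpolation=cv2.INTER_CUBIC))
E
```

```text
(no output)
```

View pics/t2.png

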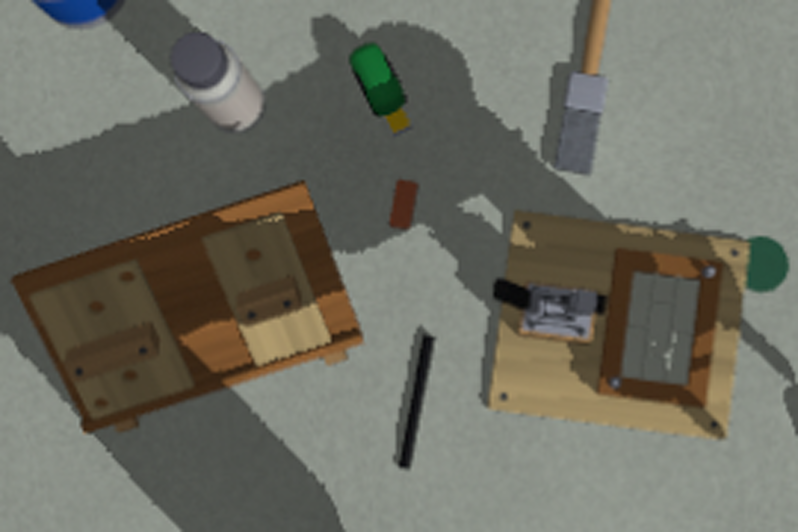

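View pics/s2.png

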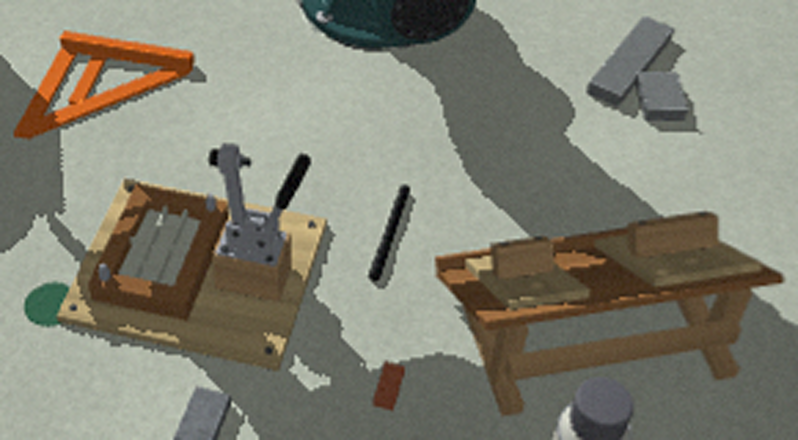

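The top view shows the wide cover on the rack's +y side at t2 (110,340), with corner holes at (126,276) and (100,403). The pins are at (710,272) and (616,382), and the clamp is on the mould's +y side. The brick is at (403,205) and the pen at (415,400). I'll fit poses from these points.

```bash
cat > fit.py <<'E'
from h import *
from scipy.optimize import least_squares
def Rm(yaw,pitch=0): return Ro.from_euler('ZY',[yaw,-pitch]).as_matrix()
def fit(obs,x0,f):  # obs: list (p, pts, uv); f: params->(R,t)
    def res(x):
        R,t=f(x); return np.concatenate([(proj(p,np.array(P)/1000@R.T+t)-np.array(u)).ravel() for p,P,u in obs])
    s=least_squares(res,x0,loss='soft_l1'); return s.x,res(s.x).round(1)
fm=lambda x:(Rm(x[2]),np.array([x[0],x[1],0.042]))
fc=lambda x:(Rm(x[3],np.radians(35)),x[:3])
E
python3 - <<'E'
from fit import *
T=r.snapshot('top');S=r.snapshot('scene')
t=lambda a:np.array(a)/2.956+[75,95]-.33
s=lambda a:np.array(a)/2.752+[145,115]-.33
B=[(105,165,-30),(105,-85,-30),(-105,-85,-30),(-105,165,-30)]
m=[(T,[(62,-40,21),(-62,40,21)]+B,t([(710,272),(616,382),(516,210),(748,240),(724,437),(490,406)])),
(S,[(62,-40,21),(-62,40,21),(105,-85,-30),(105,165,-30),(-105,165,-30)],s([(103,264),(210,197),(58,317),(275,365),(328,222)]))]
print(fit(m,[.4,-.2,0],fm)); 
C=[(75,55,9),(75,-55,9),(-75,-55,9),(-75,55,9),(62,-40,9),(-62,40,9)]
c=[(T,C,t([(30,293),(140,262),(193,387),(85,418),(126,276),(100,403)])),
(S,[(12,-45,43),(12,45,43),(12,-45,9),(12,45,9),(75,-55,9),(75,55,9)],s([(632,224),(716,212),(636,256),(718,246),(655,285),(765,265)]))]
print(fit(c,[.4,.4,.08,.2],fc))
# brick, pen, tape
print(onz(T,t([(403,205),(427,335),(403,465),(380,80),(190,50)]),.01).round(3))
E
```

```text
(array([ 0.5009716 , -0.19827213, -0.13863892]), array([-0. , -0.9, -0.3, -0.4, -0.8, -0.9,  0.7,  0.1,  0.4,  1. , -1.5,
        0.3, -0.3,  0.2, -0.1, -0.7, -1.2, -0.5,  0.8,  0.5, -0.3, -1.3]))
(array([0.48748267, 0.34830888, 0.08195547, 0.29347254]), array([-0.1,  0.4, -0.9, -0.4, -0.2, -0.2,  1.8, -0.2,  0.5,  0.3, -0.3,
       -0. ,  1. ,  0.6,  1.1,  0.9, -0.1,  0.5,  0.5,  0. , -1. , -3.1,
       -2. , -1.3]))
[[0.631 0.067 0.01 ]
 [0.494 0.041 0.01 ]
 [0.36  0.065 0.01 ]
 [0.765 0.092 0.01 ]
 [0.8   0.297 0.01 ]]
```

```bash
cat > go.py <<'E'
from fit import *
def need(pos,R,quiet=0):  # turn first (rotvec in tool axes), then shift in new tool axes; and shift in present axes
    p,q=tool(); rv=(q.inv()*Ro.from_matrix(R)).as_rotvec(degrees=True)
    print('rows turn(x4deg):',(rv/4).round(2),' then shift(x40mm):',(R.T@(pos-p)/.04).round(3),' shift in present axes:',(q.as_matrix().T@(pos-p)/.04).round(3))
def grasp(x,zc,dx=0,dy=0):  # tool pose at height zc (mm) above the cover's underside
    R,t=fc(x); return t+R@np.array([dx,dy,zc])/1000, np.c_[R[:,1],R[:,0],-R[:,2]]
def level(m,z,dx=0,dy=0):
    R=Rm(m[2]); return np.array([m[0],m[1],0])+R@np.array([dx,dy,0])/1000+[0,0,z], np.c_[R[:,1],R[:,0],-R[:,2]]
E
python3 - <<'E'
from go import *
x=[.4875,.3483,.082,.2935]
P,R=grasp(x,160);print(P);need(P,R)
P,R=level([P[0],P[1],x[3]],.30);need(P,R)
print(r.get_obs()['joint_pos'])
E
```

```text
[0.39965221 0.3217499  0.21306433]
rows turn(x4deg): [ -7.24   6.14 -19.47]  then shift(x40mm): [18.374  8.007  5.376]  shift in present axes: [ 12.517 -16.55   -0.19 ]
rows turn(x4deg): [  0.     0.   -20.15]  then shift(x40mm): [18.374  9.642 -2.362]  shift in present axes: [ 12.517 -16.55   -2.364]
[-1.21610023e+00  8.71626464e-02  1.37071803e+00  7.60561558e-06
  1.68361746e+00 -1.03086039e-01]
```

```bash
python3 -m creep '{"translation":[[0,0,-0.4],[0,0,-0.4],[0,0,-0.4],[0,0,-0.4],[0,0,-0.4],[0,0,-0.36],[0,0,0],[0,0,0]],"dr":[[0,0,-1],[0,0,-1],[0,0,-1],[0,0,-1],[0,0,-1],[0,0,-1],[0,0,-1],[0,0,-1]],"jaw":[-1,-1,-1,-1,-1,-1,-1,-1]}'
python3 -m creep '{"translation":[[0,0,0],[0,0,0],[0,0,0],[0,0,0],[0,0,0],[0,0,0],[0,0,0],[0,0,0]],"dr":[[0,0,-1],[0,0,-1],[0,0,-1],[0,0,-1],[0,0,-1],[0,0,-1],[0,0,-1],[0,0,-1]],"jaw":[-1,-1,-1,-1,-1,-1,-1,-1]}'
python3 -m creep '{"translation":[[0,0,0],[0,0,0],[0,0,0],[0,0,0],[0.77,0.4,0],[0.77,0.4,0],[0.77,0.4,0],[0.77,0.4,0]],"dr":[[0,0,-1],[0,0,-1],[0,0,-1],[0,0,-1],[0,0,0],[0,0,0],[0,0,0],[0,0,0]],"jaw":[-1,-1,-1,-1,-1,-1,-1,-1]}'
python3 -m creep '{"translation":[[0.77,0.4,0],[0.77,0.4,0],[0.77,0.4,0],[0.77,0.4,0],[0.77,0.4,0],[0.77,0.4,0],[0.77,0.4,0],[0.77,0.4,0]],"dr":[[0,0,0],[0,0,0],[0,0,0],[0,0,0],[0,0,0],[0,0,0],[0,0,0],[0,0,0]],"jaw":[-1,-1,-1,-1,-1,-1,-1,-1]}'
python3 -m creep '{"translation":[[0.77,0.4,0],[0.77,0.4,0],[0.77,0.4,0],[0.77,0.4,0],[0.77,0.4,0],[0.77,0.4,0],[0.77,0.4,0],[0.77,0.4,0]],"dr":[[0,0,0],[0,0,0],[0,0,0],[0,0,0],[0,0,0],[0,0,0],[0,0,0],[0,0,0]],"jaw":[-1,-1,-1,-1,-1,-1,-1,-1]}'
python3 - <<'E'
from go import *
x=[.4875,.3483,.082,.2935]
P,R=grasp(x,160);need(P,R);print(r.get_obs()['joint_pos'])
E
```

```text
t: 2.17
position: [0.2433, -0.4939, 0.3016]
eef_rot: [0.002, 0.873, 0.488, -0.0]
ft_force: [0.4, 0.1, -0.3]
grip_width: 0.0939
finger_force: 0.0
t: 2.83
position: [0.2431, -0.4934, 0.2999]
eef_rot: [0.0, 0.704, 0.71, -0.0]
ft_force: [0.1, -0.6, 0.7]
grip_width: 0.0939
finger_force: 0.0
t: 3.5
position: [0.2701, -0.3559, 0.2997]
eef_rot: [-0.0, 0.601, 0.8, 0.0]
ft_force: [0.3, 0.9, 0.4]
grip_width: 0.0942
finger_force: 0.0
t: 4.17
position: [0.324, -0.0833, 0.3002]
eef_rot: [0.001, 0.6, 0.8, 0.0]
ft_force: [0.7, -1.0, 1.5]
grip_width: 0.0938
finger_force: 0.0
t: 4.83
position: [0.378, 0.1894, 0.3001]
eef_rot: [0.0, 0.6, 0.8, 0.0]
ft_force: [-0.7, -0.4, 0.8]
grip_width: 0.0944
finger_force: 0.0
rows turn(x4deg): [-8.74  0.05 -0.13]  then shift(x40mm): [ 3.01  -0.04   2.629]  shift in present axes: [3.024 1.445 2.177]
[ 3.30531332e-01 -1.97007676e-01  1.45529052e+00 -2.86376906e-04
  1.88236431e+00  4.65379191e-02]
```

```bash
python3 -m creep '{"translation":[[0.38,0,0],[0.38,0,0],[0.38,0,0],[0.38,0,0],[0.38,0,0],[0.38,0,0],[0.38,0,0],[0.38,0,0]],"dr":[[-0.88,0,0],[-0.88,0,0],[-0.88,0,0],[-0.88,0,0],[-0.88,0,0],[-0.88,0,0],[-0.88,0,0],[-0.88,0,0]],"jaw":[-1,-1,-1,-1,-1,-1,-1,-1]}'
python3 -m creep '{"translation":[[0,0,0],[0,0,0],[0,0,0.6],[0,0,0.6],[0,0,0.6],[0,0,0.5],[0,0,0],[0,0,0]],"dr":[[-0.88,0,0],[-0.88,0,0],[0,0,0],[0,0,0],[0,0,0],[0,0,0],[0,0,0],[0,0,0]],"jaw":[-1,-1,-1,-1,-1,-1,-1,-1]}'
python3 - <<'E'
from go import *
x=[.4875,.3483,.082,.2935]
P,R=grasp(x,160);need(P,R)
p=r.snapshot('wrist');im=p['image'].copy();
Rc,tc=fc(x)
for q in proj(p,np.array([(75,55,9),(75,-55,9),(-75,-55,9),(-75,55,9),(62,-40,9),(-62,40,9),(12,45,43),(12,-45,43),(-12,-45,43),(-12,45,43)])/1000@Rc.T+tc):
    if abs(q).max()<2000: cv2.circle(im,tuple(int(v) for v in q),3,(255,0,0),1)
print(-np.array(p['R']).T@p['t'])
cv2.imwrite('pics/w1.png',cv2.resize(im[:,:,::-1],(800,600)))
E
```

```text
t: 5.5
position: [0.3439, 0.3048, 0.3006]
eef_rot: [0.147, 0.582, 0.775, 0.197]
ft_force: [0.6, -0.0, 0.1]
grip_width: 0.0944
finger_force: 0.0
t: 6.17
position: [0.3948, 0.3185, 0.2234]
eef_rot: [0.181, 0.572, 0.763, 0.24]
ft_force: [-0.4, -0.1, -0.2]
grip_width: 0.094
finger_force: 0.0
rows turn(x4deg): [ 0.01  0.11 -0.12]  then shift(x40mm): [ 0.043 -0.033  0.293]  shift in present axes: [ 0.045 -0.034  0.293]
[0.2733722  0.36744089 0.36918199]
```

View pics/w1.png

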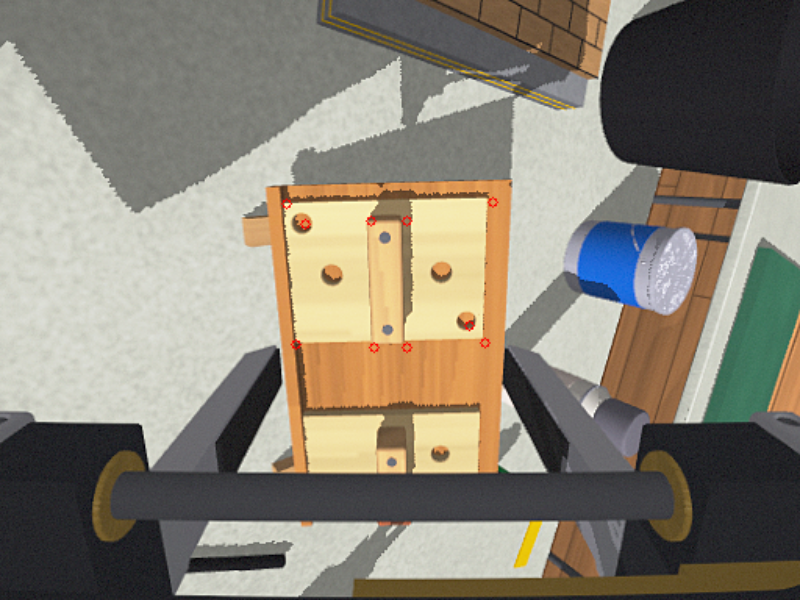

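The wrist view shows the wide cover straight below, with its batten top from (371,221) to (403,343), holes at (302,223) and (466,320), and both ends visible. My coarse model is off by a few px, so I'm refitting from this view.

```bash
python3 - <<'E'
from go import *
p=r.snapshot('wrist')
w=lambda a:(np.array(a)+.5)/1.5625-.5
C=[(75,55,9),(75,-55,9),(-75,-55,9),(-75,55,9),(62,-40,9),(-62,40,9),(12,45,43),(12,-45,43),(-12,-45,43),(-12,45,43)]
U=w([(489,196),(484,342),(296,345),(288,201),(466,321),(302,223),(402,221),(403,343),(372,343),(371,221)])
x,e=fit([(p,C,U)],[.4875,.3483,.082,.2935],fc);print(x.round(4),e.reshape(-1,2).tolist())
f5=lambda x:(Rm(x[3],x[4]),x[:3])
y,e=fit([(p,C,U)],[.4875,.3483,.082,.2935,.61],f5);print(y.round(4))
P,q=tool();print('cam in tool',q.inv().apply(-np.array(p['R']).T@p['t']-P).round(3))
print(r.get_obs()['joint_pos'])
for z in(100,14):
  print(grasp(x,z)[0]);need(*grasp(x,z))
E
```

```text
[0.4885 0.3506 0.0793 0.3013] [[-0.4, 2.1], [-1.1, -1.9], [-0.1, -2.1], [-2.0, 0.9], [0.5, 0.4], [1.2, -0.3], [1.5, -1.0], [1.4, 0.9], [0.1, 1.2], [-1.5, -0.7]]
[0.4887 0.3507 0.0793 0.3037 0.6296]
cam in tool [ 0.081 -0.001 -0.178]
[ 0.74586021 -0.41693866  1.88837978 -0.28962536  1.12167087  0.51552337]
[0.43369634 0.33356597 0.16121224]
rows turn(x4deg): [ 0.08  0.14 -0.22]  then shift(x40mm): [ 0.053 -0.096  1.922]  shift in present axes: [ 0.07  -0.107  1.921]
[0.48080119 0.34820642 0.09076517]
rows turn(x4deg): [ 0.08  0.14 -0.22]  then shift(x40mm): [ 0.053 -0.096  4.072]  shift in present axes: [ 0.091 -0.119  4.071]
```

```bash
python3 -m creep '{"translation":[[-0.16,-0.12,0.2],[0,0,0.6],[0,0,0.6],[0,0,0.6],[0,0,0.5],[0,0,0.4],[0,0,0],[0,0,0]],"dr":[[0.08,0.14,-0.22],[0,0,0],[0,0,0],[0,0,0],[0,0,0],[0,0,0],[0,0,0],[0,0,0]],"jaw":[-1,-1,-1,-1,-1,-1,-1,-1]}'
python3 - <<'E'
from go import *
x=[.4885,.3506,.0793,.3013]
need(*grasp(x,18,0,-10));print(r.get_obs()['joint_pos'])
p=r.snapshot('wrist');im=p['image'].copy()
Rc,tc=fc(x)
for q in proj(p,np.array([(62,-40,9),(-62,40,9),(12,45,43),(12,-45,43),(-12,-45,43),(-12,45,43)])/1000@Rc.T+tc):
    if abs(q).max()<2000: cv2.circle(im,tuple(int(v) for v in q),3,(255,0,0),1)
cv2.imwrite('pics/w2.png',im[:,:,::-1])
E
```

```text
t: 6.93
position: [0.4566, 0.3317, 0.1277]
eef_rot: [0.178, 0.565, 0.768, 0.241]
ft_force: [0.1, 0.1, 0.0]
grip_width: 0.0941
finger_force: 0.0
rows turn(x4deg): [-0.02  0.01  0.01]  then shift(x40mm): [-0.035  0.045  1.059]  shift in present axes: [-0.034  0.046  1.059]
[ 0.64951327 -0.23255083  1.9533561  -0.26176475  0.85756079  0.46228232]
```

View pics/w2.png

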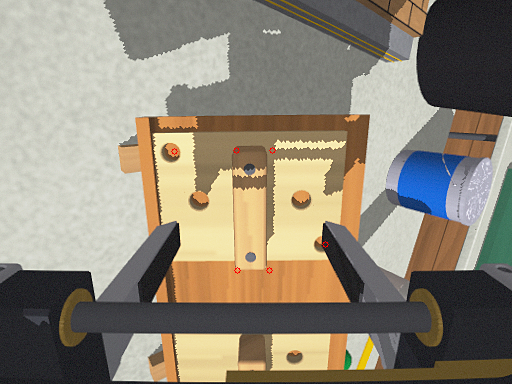

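The batten shows at columns 233–267, about 3 px (2 mm) left of my model; its ends agree. I'll drop the small y correction and go in.

```bash
python3 -m creep '{"translation":[[-0.03,0,0.3],[0,0,0.3],[0,0,0.25],[0,0,0.2],[0,0,0],[0,0,0]],"dr":[[0,0,0],[0,0,0],[0,0,0],[0,0,0],[0,0,0],[0,0,0]],"jaw":[-1,-1,-1,-1,-1,-1]}'
python3 -m creep '{"translation":[[0,0,0],[0,0,0],[0,0,0],[0,0,0],[0,0,0],[0,0,0],[0,0,0],[0,0,0]],"dr":[[0,0,0],[0,0,0],[0,0,0],[0,0,0],[0,0,0],[0,0,0],[0,0,0],[0,0,0]],"jaw":[1,1,1,1,1,1,1,1]}' 45
python3 -m creep '{"translation":[[0,0,0],[0,0,0],[0,0,0],[0,0,0],[0,0,0],[0,0,0],[0,0,0],[0,0,0]],"dr":[[0,0,0],[0,0,0],[0,0,0],[0,0,0],[0,0,0],[0,0,0],[0,0,0],[0,0,0]],"jaw":[1,1,1,1,1,1,1,1]}' 45
python3 - <<'E'
from go import *
x=[.4885,.3506,.0793,.3013]
need(*grasp(x,18,0,-10))
E
```

```text
t: 7.48
position: [0.4798, 0.3374, 0.0925]
eef_rot: [0.178, 0.566, 0.768, 0.241]
ft_force: [-0.7, 0.4, -0.4]
grip_width: 0.0936
finger_force: 0.0
t: 8.15
position: [0.4798, 0.3373, 0.0923]
eef_rot: [0.178, 0.566, 0.768, 0.241]
ft_force: [-0.3, 1.1, 0.3]
grip_width: 0.0439
finger_force: 0.0
t: 8.82
position: [0.4801, 0.3375, 0.0926]
eef_rot: [0.178, 0.565, 0.768, 0.241]
ft_force: [1.2, 0.8, -1.2]
grip_width: 0.0236
finger_force: 45.0
rows turn(x4deg): [-0.02  0.01  0.01]  then shift(x40mm): [-0.001  0.053 -0.007]  shift in present axes: [-0.001  0.053 -0.008]
```

```bash
python3 -m creep '{"translation":[[0,0,-0.1],[0,0,-0.2],[0,0,-0.3],[0,0,-0.4],[0,0,-0.4],[0,0,-0.4],[0,0,-0.4],[0,0,-0.3]],"dr":[[0,0,0],[0,0,0],[0,0,0],[0,0,0],[0,0,0],[0,0,0],[0,0,0],[0,0,0]],"jaw":[1,1,1,1,1,1,1,1]}'
python3 -m creep '{"translation":[[0,0.25,-0.36],[0,0.25,-0.36],[0,0.25,-0.36],[0,0.25,-0.36],[0,0.25,-0.36],[0,0.25,-0.36],[0,0.25,-0.36],[0,0.25,-0.36]],"dr":[[0,0,0],[0,0,0],[0,0,0],[0,0,0],[0,0,0],[0,0,0],[0,0,0],[0,0,0]],"jaw":[1,1,1,1,1,1,1,1]}'
python3 - <<'E'
from go import *
m=[.5010,-.1983,-.1386]
p,q=tool();print(r.get_obs()['joint_pos'],r.get_obs()['ft_force'])
P,R=level([p[0],p[1],m[2]],p[2]); need(P,R)
P,R=level([p[0],p[1],.3013],p[2]); need(P,R)
P,R=level(m,p[2],0,-50); need(P,R);print(P)
w=r.snapshot('wrist');save(w,'w3')
T=r.snapshot('top');S=r.snapshot('scene');save(T,'T3');save(S,'S3')
a=cv2.resize(S['image'][115:275,145:275,::-1],None,fx=3,fy=3,interpolation=cv2.INTER_CUBIC)
b=cv2.resize(T['image'][155:255,230:340,::-1],None,fx=3.6,fy=3.6,interpolation=cv2.INTER_CUBIC)
c=np.zeros((480,800,3),np.uint8);c[:480,:390]=a;c[:360,400:796]=b;cv2.imwrite('pics/c3.png',c)
E
```

```text
t: 9.48
position: [0.4234, 0.3195, 0.1739]
eef_rot: [0.177, 0.566, 0.769, 0.24]
ft_force: [0.3, 0.6, -1.6]
grip_width: 0.0235
finger_force: 45.0
t: 10.15
position: [0.4234, 0.3197, 0.3134]
eef_rot: [0.177, 0.566, 0.769, 0.239]
ft_force: [0.7, 1.1, -2.6]
grip_width: 0.0238
finger_force: 45.0
[ 0.67951257 -0.37261151  1.68317018 -0.2227448   1.26865053  0.38279328] [ 0.67337214  1.070682   -2.59186142]
rows turn(x4deg): [ 8.51 -1.88  6.11]  then shift(x40mm): [0. 0. 0.]  shift in present axes: [0. 0. 0.]
rows turn(x4deg): [8.65 0.02 0.  ]  then shift(x40mm): [0. 0. 0.]  shift in present axes: [0. 0. 0.]
rows turn(x4deg): [ 8.51 -1.88  6.11]  then shift(x40mm): [-13.808   3.711   0.   ]  shift in present axes: [-14.075  -2.087  -1.413]
[ 0.49409217 -0.24782052  0.31344297]
```

View pics/c3.png

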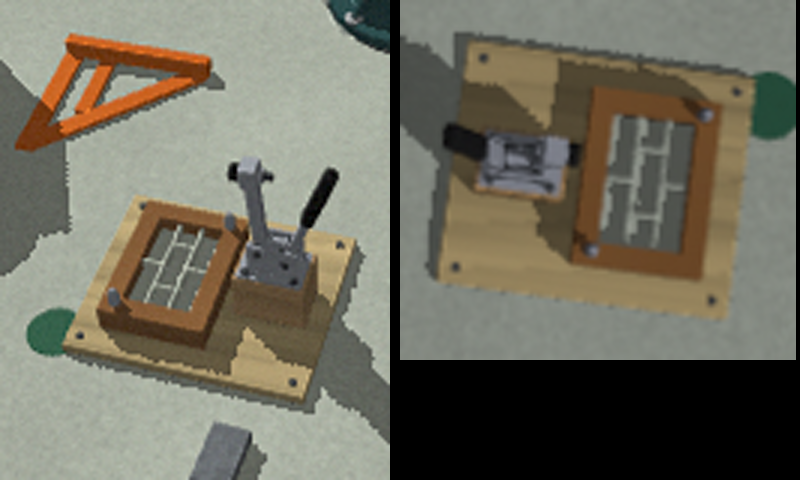

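View pics/w3.png

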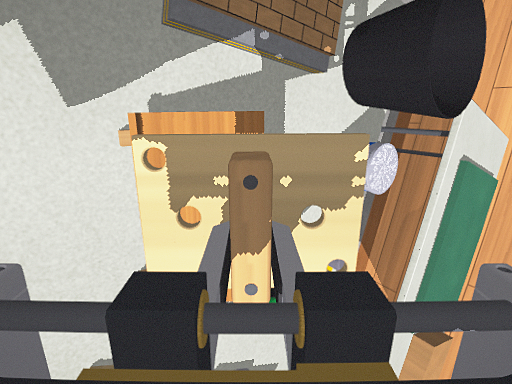

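The cover is held square by its batten, with its lower hole at (153,157) and the upslope hole half hidden at (337,266). The clamp is open, with its bar near upright. Next I level the cover, then carry it high to the far side of the mould (mould -y), where the wrist camera can see the pins.

```bash
python3 -m creep '{"translation":[[0,0,0],[0,0,0],[0,0,0],[0,0,0],[0,0,0],[0,0,0],[0,0,0],[0,0,0]],"dr":[[0.85,-0.19,0.61],[0.85,-0.19,0.61],[0.85,-0.19,0.61],[0.85,-0.19,0.61],[0.85,-0.19,0.61],[0.85,-0.19,0.61],[0.85,-0.19,0.61],[0.85,-0.19,0.61]],"jaw":[1,1,1,1,1,1,1,1]}'
python3 -m creep '{"translation":[[0,0,0],[0,0,0],[0,0,0]],"dr":[[0.85,-0.19,0.61],[0.85,-0.19,0.61],[0,0,0]],"jaw":[1,1,1]}'
python3 - <<'E'
from go import *
m=[.5010,-.1983,-.1386]
need(*level(m,.313,0,-110));print(r.get_obs()['joint_pos'])
S=r.snapshot('scene');T=r.snapshot('top');R,t=fm(m)
for h in(0,.1,.2,.3):
  c,s=np.cos(h),np.sin(h); L=114
  b=[0,95-L*s,52+L*c]
  print(h,'bar',((proj(S,np.array(b)/1000@R.T+t)+.33-[145,115])*3).round(),((proj(T,np.array(b)/1000@R.T+t)+.36-[230,155])*3.6+[400,0]).round())
for h in(0,.08,.15):
  a=np.radians(75)-h; b=[0,123+130*np.cos(a),52+130*np.sin(a)]
  print(h,'han',((proj(S,np.array(b)/1000@R.T+t)+.33-[145,115])*3).round(),((proj(T,np.array(b)/1000@R.T+t)+.36-[230,155])*3.6+[400,0]).round())
E
```

```text
t: 10.97
position: [0.4239, 0.3201, 0.3122]
eef_rot: [0.036, 0.725, 0.686, 0.048]
ft_force: [0.6, 0.7, -2.1]
grip_width: 0.0238
finger_force: 45.0
t: 11.22
position: [0.426, 0.3199, 0.3107]
eef_rot: [0.001, 0.755, 0.656, -0.001]
ft_force: [0.3, 0.5, -2.1]
grip_width: 0.0241
finger_force: 45.0
rows turn(x4deg): [-0.01  0.05 -0.03]  then shift(x40mm): [-15.321   3.648  -0.057]  shift in present axes: [-1.5313e+01  3.6810e+00 -8.0000e-03]
[ 0.53912756  0.05435044  1.19881996 -0.00231131  1.89092867  0.67917013]
0 bar [[256. 167.]] [[544. 147.]]
0.1 bar [[244. 165.]] [[559. 149.]]
0.2 bar [[232. 164.]] [[575. 152.]]
0.3 bar [[221. 164.]] [[589. 154.]]
0 han [[321. 171.]] [[461. 134.]]
0.08 han [[332. 176.]] [[447. 133.]]
0.15 han [[341. 180.]] [[436. 132.]]
```

```bash
python3 -m creep '{"translation":[[-0.4,0.1,0],[-0.7,0.17,0],[-0.85,0.2,0],[-0.85,0.2,0],[-0.85,0.2,0],[-0.85,0.2,0],[-0.85,0.2,0],[-0.85,0.2,0]],"dr":[[0,0,0],[0,0,0],[0,0,0],[0,0,0],[0,0,0],[0,0,0],[0,0,0],[0,0,0]],"jaw":[1,1,1,1,1,1,1,1]}'
python3 -m creep '{"translation":[[-0.85,0.2,0],[-0.85,0.2,0],[-0.85,0.2,0],[-0.85,0.2,0],[-0.85,0.2,0],[-0.85,0.2,0],[-0.85,0.2,0],[-0.85,0.2,0]],"dr":[[0,0,0],[0,0,0],[0,0,0],[0,0,0],[0,0,0],[0,0,0],[0,0,0],[0,0,0]],"jaw":[1,1,1,1,1,1,1,1]}'
python3 -m creep '{"translation":[[-0.85,0.2,0],[-0.7,0.17,0],[-0.5,0.12,0],[-0.2,0.08,0],[0,0,0],[0,0,0]],"dr":[[0,0,0],[0,0,0],[0,0,0],[0,0,0],[0,0,0],[0,0,0]],"jaw":[1,1,1,1,1,1]}'
python3 - <<'E'
from go import *
m=[.5010,-.1983,-.1386]
need(*level(m,.313,0,-110));print(r.get_obs()['joint_pos'])
w=r.snapshot('wrist');R,t=fm(m);print(proj(w,np.array([(62,-40,21),(-62,40,21)])/1000@R.T+t))
cv2.imwrite('pics/w4.png',cv2.resize(w['image'][:,:,::-1],(800,600),interpolation=cv2.INTER_CUBIC))
E
```

```text
t: 11.98
position: [0.4478, 0.0656, 0.3145]
eef_rot: [0.002, 0.753, 0.658, 0.003]
ft_force: [-0.0, 0.3, -1.6]
grip_width: 0.0241
finger_force: 45.0
t: 12.65
position: [0.4742, -0.2122, 0.3145]
eef_rot: [0.002, 0.754, 0.657, 0.002]
ft_force: [0.5, -0.3, -2.4]
grip_width: 0.0237
finger_force: 45.0
t: 13.15
position: [0.4851, -0.3025, 0.3144]
eef_rot: [0.001, 0.754, 0.657, 0.003]
ft_force: [-0.9, -0.1, -1.9]
grip_width: 0.0234
finger_force: 45.0
rows turn(x4deg): [ 0.07 -0.03  0.02]  then shift(x40mm): [-0.114  0.033  0.036]  shift in present axes: [-0.114  0.033  0.036]
[-0.65955878  0.13910656  1.09950792  0.00476015  1.89962687 -0.52105879]
[[294.53288026 120.32223459]
 [205.42729578  59.82623626]]
```

View pics/w4.png

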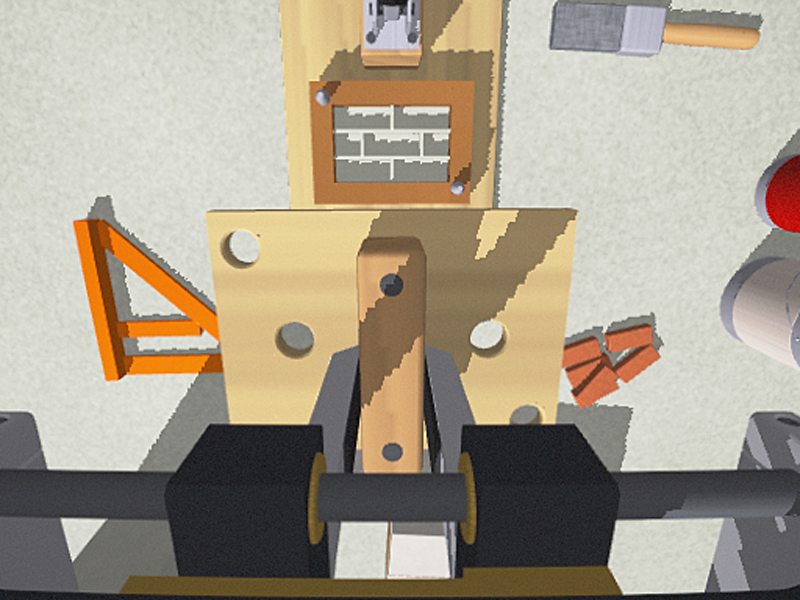

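The wrist view shows both pins, pin_b near (321,94) and pin_a near (459,189), against predictions of (321,94) and (461,188). The cover's hole_b is at (241,247) and its front edge runs along row 210. I'll drop down here for a closer measurement before sliding in.

```bash
python3 -m creep '{"translation":[[-0.24,0.03,0.3],[0,0,0.6],[0,0,0.8],[0,0,0.8],[0,0,0.8],[0,0,0.8],[0,0,0.6],[0,0,0.4]],"dr":[[0.07,-0.03,0.02],[0,0,0],[0,0,0],[0,0,0],[0,0,0],[0,0,0],[0,0,0],[0,0,0]],"jaw":[1,1,1,1,1,1,1,1]}'
python3 -m creep '{"translation":[[0,0,0],[0,0,0],[0,0,0],[0,0,0]],"dr":[[0,0,0],[0,0,0],[0,0,0],[0,0,0]],"jaw":[1,1,1,1]}'
python3 - <<'E'
from go import *
m=[.5010,-.1983,-.1386]
need(*level(m,.105,0,-115));print(r.get_obs()['joint_pos'])
w=r.snapshot('wrist');R,t=fm(m);a=proj(w,np.array([(62,-40,21),(-62,40,21)])/1000@R.T+t)
p,q=tool();Q=q.as_matrix();b=proj(w,(np.array([(50,-62,9),(-30,62,9)])/1000*[1,1,1])@np.diag([1,1,-1])@Q.T+p)
print(a)
c=np.zeros((600,800,3),np.uint8)
for i,(u,v) in enumerate([a[0],a[1],(241/1.5625,247/1.5625),(522/1.5625,415/1.5625)]):
    u,v=int(u),int(v); s=w['image'][max(v-25,0):v+25,u-30:u+30,::-1]
    print(i,u-30,max(v-25,0),s.shape);s=cv2.resize(s,None,fx=6,fy=6,interpolation=cv2.INTER_CUBIC)
    y,x=(i//2)*300,(i%2)*400;c[y:y+s.shape[0],x:x+s.shape[1]]=s
cv2.imwrite('pics/z5.png',c);save(w,'w5')
E
```

```text
t: 13.87
position: [0.4836, -0.3113, 0.1061]
eef_rot: [-0.002, 0.754, 0.657, -0.001]
ft_force: [0.3, -0.3, -2.9]
grip_width: 0.0237
finger_force: 45.0
t: 14.2
position: [0.4864, -0.3142, 0.1129]
eef_rot: [0.003, 0.754, 0.656, 0.0]
ft_force: [0.8, -0.1, -1.5]
grip_width: 0.0233
finger_force: 45.0
rows turn(x4deg): [ 0.06  0.04 -0.  ]  then shift(x40mm): [ 0.044 -0.04   0.197]  shift in present axes: [ 0.045 -0.04   0.196]
[-6.71090600e-01  1.82983517e-01  1.44804319e+00 -4.18653989e-04
  1.50550431e+00 -5.32272957e-01]
[[331.14388652 113.99622666]
 [158.2499145   -5.54789003]]
0 301 88 (50, 60, 3)
1 128 0 (20, 60, 3)
2 124 133 (50, 60, 3)
3 304 240 (50, 60, 3)
```

View pics/z5.png

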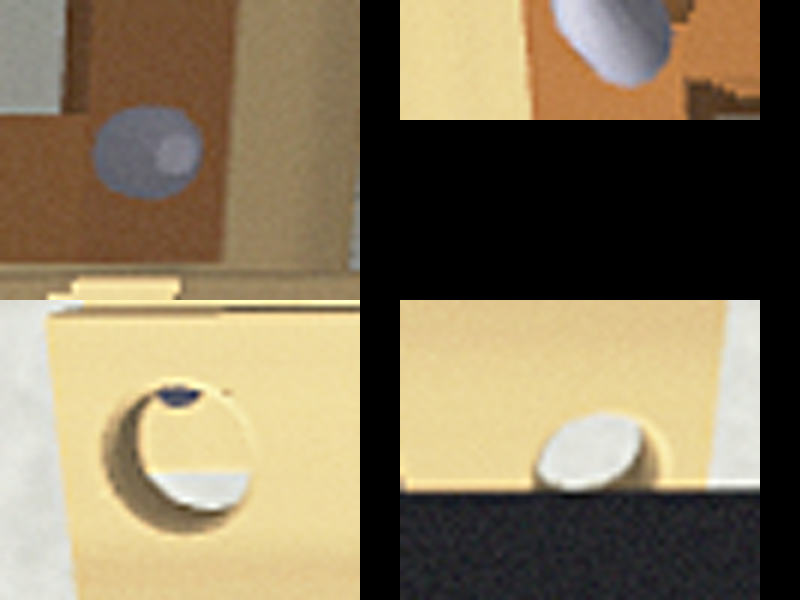

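pin_a's tip is at raw (330.3,113.4) against a predicted (331.1,114.0), so the mould pose holds to under 1 mm. hole_b's mouth is at (153.6,158.7) and hole_a's is half visible at (336.4,268.6). Now I fit the cover in the hand.

```bash
python3 - <<'E'
from go import *
w=r.snapshot('wrist');p,q=tool();Q=q.as_matrix()
C=[(-62,40,9),(62,-40,9),(-75,55,9),(75,55,9)];U=[(153.6,158.7),(336.4,268.6),(131.6,134.9),(369.3,134.4)]
Rt=np.c_[Q[:,1],Q[:,0],-Q[:,2]] # cover aligned with tool
fl=lambda x:(Ro.from_euler('Z',x[3]).as_matrix(),x[:3])
x,e=fit([(w,C,U)],[p[0],p[1],p[2]-.018,-.139],fl);print('cover',x.round(4),e)
print('tool',p.round(4),'yaw',np.arctan2(Q[1,1],Q[0,1]).round(4),'tilt',Q[:,2].round(4))
m=[.5010,-.1983,-.1386]
# mould shift so that pin_a matches its picture
t=fm(m)[1]+fm(m)[0]@np.array([.062,-.04,.021]);print('pin_a model',t.round(4),'seen',onz(w,[(330.25,113.4)],.063).round(4))
d=Q.T@(np.array([m[0],m[1],0])-np.array([x[0],x[1],0]));print('shift to mould, rows',(d/.04).round(3),'dyaw deg',np.degrees(m[2]-x[3]))
print(w['fx'])
E
```

```text
cover [ 0.4872 -0.3043  0.0949 -0.1381] [ 0.3 -0.2  0.2 -0.1 -0.3  0.1 -0.2  0.2]
tool [ 0.4862 -0.3142  0.1126] yaw -0.1391 tilt [ 0.0033 -0.0031 -1.    ]
pin_a model [ 0.5569 -0.2465  0.063 ] seen [[ 0.5562 -0.246   0.063 ]]
shift to mould, rows [ 2.671 -0.026 -0.007] dyaw deg -0.028014115691485285
294.0837036156262
```

```bash
python3 -m creep '{"translation":[[0.2,0,0],[0.4,-0.01,0],[0.6,-0.01,0],[0.6,-0.01,0],[0.5,-0.01,0],[0.3,0,0],[0.085,0,0],[0,0,0]],"dr":[[0.05,0.04,0],[0,0,0],[0,0,0],[0,0,0],[0,0,0],[0,0,0],[0,0,0],[0,0,0]],"jaw":[1,1,1,1,1,1,1,1]}'
python3 -m creep '{"translation":[[0,0,0],[0,0,0],[0,0,0]],"dr":[[0,0,0],[0,0,0],[0,0,0]],"jaw":[1,1,1]}'
python3 - <<'E'
from go import *
w=r.snapshot('wrist');S=r.snapshot('scene')
p,q=tool();print(p,q.as_matrix()[:,2])
Q=q.as_matrix(); m=[.5006,-.1979,-.1386]; off=Q@np.array([.0099,0.0,0]); print('cover est - mould (mould axes mm)',1000*(Rm(m[2]).T@(np.array([*(p[:2]+off[:2]),0])-[m[0],m[1],0])))
a=S['image'][60:260,140:340,::-1];b=w['image'][120:300,100:380,::-1]
c=np.zeros((600,800,3),np.uint8);c[:400,:400]=cv2.resize(a,(400,400),interpolation=cv2.INTER_CUBIC);c[:257,400:]=cv2.resize(b,(400,257),interpolation=cv2.INTER_CUBIC)
c[260:600,410:780]=cv2.resize(w['image'][130:180,125:180,::-1],(370,340),interpolation=cv2.INTER_CUBIC)
cv2.imwrite('pics/v6.png',c)
E
```

```text
t: 14.97
position: [0.4989, -0.2058, 0.111]
eef_rot: [-0.002, 0.754, 0.657, -0.0]
ft_force: [-0.7, -1.2, -2.2]
grip_width: 0.0236
finger_force: 45.0
t: 15.22
position: [0.4985, -0.2079, 0.1107]
eef_rot: [-0.002, 0.755, 0.656, -0.0]
ft_force: [-1.0, 0.8, -2.2]
grip_width: 0.0233
finger_force: 45.0
[ 0.49849177 -0.20780397  0.11062559] [-0.0028274   0.00238649 -0.99999316]
cover est - mould (mould axes mm) [-0.6993765  -0.20029708  0.        ]
```

View pics/v6.png

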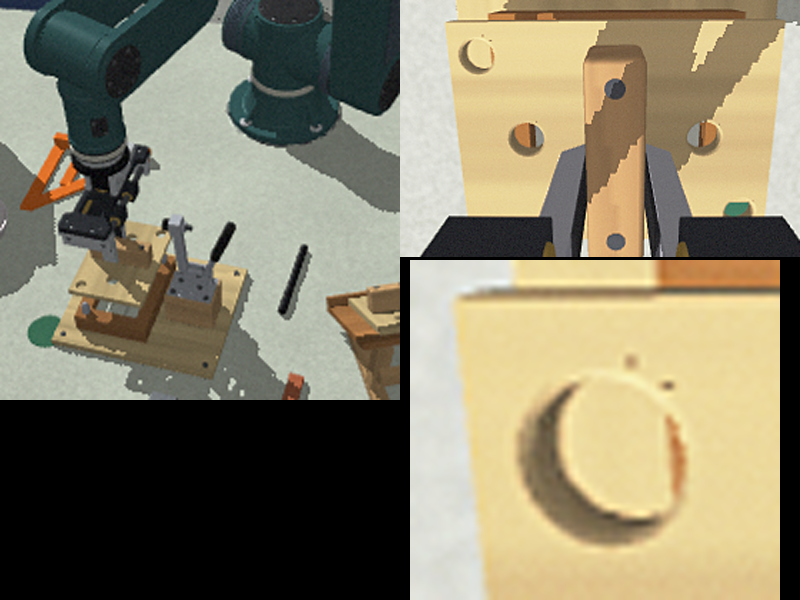

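In the scene view the cover hangs over the mould and the gripper clears the clamp bar. The pictures don't show any gross misalignment at hole_b. I'll lower part way, correct, then go in slowly.

```bash
python3 -m creep '{"translation":[[0,0.025,0.1],[0,0,0.2],[0,0,0.2],[0,0,0.1],[0,0,0],[0,0,0],[0,0,0]],"dr":[[0,0,0],[0,0,0],[0,0,0],[0,0,0],[0,0,0],[0,0,0],[0,0,0]],"jaw":[1,1,1,1,1,1,1]}'
cat > chk.py <<'E'
from go import *
w=r.snapshot('wrist');o=r.get_obs()
p,q=tool();Q=q.as_matrix(); m=[.5006,-.1979,-.1386]
c=p+Q@np.array([.0099,-.0004,.0177]);R=Rm(m[2])
print('cover-mould mm',(1000*R.T@(c-[m[0],m[1],.042])).round(2),'yaw err',(np.arctan2(Q[1,1],Q[0,1])-m[2]).round(4),'tilt x,y',Q[:2,2].round(4),'F',np.round(o['ft_force'],1),np.round(o['moment'],2))
E
python3 chk.py; python3 chk.py
```

```text
t: 15.9
position: [0.4997, -0.2071, 0.0868]
eef_rot: [-0.002, 0.755, 0.656, -0.0]
ft_force: [-0.9, 0.7, -2.1]
grip_width: 0.0236
finger_force: 45.0
cover-mould mm [ 0.06  0.67 27.38] yaw err -0.0006 tilt x,y [-0.0021  0.0021] F [-0.9  0.2 -2.9] [-0.05 -0.09  0.05]
cover-mould mm [ 0.14  0.64 27.52] yaw err -0.0006 tilt x,y [-0.0018  0.002 ] F [-0.9  0.9 -2. ] [-0.04 -0.11 -0.02]
```

```bash
python3 -m creep '{"translation":[[-0.015,0,0.05],[0,0,0.1],[0,0,0.1],[0,0,0.1],[0,0,0],[0,0,0]],"dr":[[0,0,0],[0,0,0],[0,0,0],[0,0,0],[0,0,0],[0,0,0]],"jaw":[1,1,1,1,1,1]}'
python3 chk.py
```

```text
t: 16.5
position: [0.499, -0.2074, 0.0721]
eef_rot: [-0.002, 0.755, 0.656, -0.0]
ft_force: [0.1, -0.3, -2.4]
grip_width: 0.0234
finger_force: 45.0
cover-mould mm [-0.42  0.24 12.77] yaw err -0.0007 tilt x,y [-0.0032  0.0028] F [-0.8 -0.2 -2.5] [-0.08 -0.07  0.01]
```

No contact force on the taper. Next is the straight part.

```bash
python3 -m creep '{"translation":[[0,0.005,0.05],[0,0,0.06],[0,0,0.06],[0,0,0.04],[0,0,0],[0,0,0]],"dr":[[0,0,0],[0,0,0],[0,0,0],[0,0,0],[0,0,0],[0,0,0]],"jaw":[1,1,1,1,1,1]}'
python3 chk.py
```

```text
t: 17.05
position: [0.4995, -0.2076, 0.0641]
eef_rot: [-0.002, 0.755, 0.656, -0.0]
ft_force: [0.6, 0.5, -2.5]
grip_width: 0.0239
finger_force: 45.0
cover-mould mm [-0.11  0.18  4.62] yaw err -0.0007 tilt x,y [-0.0027  0.0025] F [-0.1  0.1 -2.5] [-0.01 -0.08 -0.  ]
```

```bash
python3 -m creep '{"translation":[[0,0,0.04],[0,0,0.04],[0,0,0.03],[0,0,0],[0,0,0]],"dr":[[0,0,0],[0,0,0],[0,0,0],[0,0,0],[0,0,0]],"jaw":[1,1,1,1,1]}'
python3 chk.py
python3 -m creep '{"translation":[[0,0,0.02],[0,0,0.02],[0,0,0],[0,0,0]],"dr":[[0,0,0],[0,0,0],[0,0,0],[0,0,0]],"jaw":[1,1,1,1]}'
python3 chk.py
```

```text
t: 17.52
position: [0.4995, -0.2076, 0.0597]
eef_rot: [-0.002, 0.755, 0.656, -0.0]
ft_force: [-0.3, -0.6, -2.9]
grip_width: 0.0237
finger_force: 45.0
cover-mould mm [-0.12  0.18  0.22] yaw err -0.0008 tilt x,y [-0.0027  0.0025] F [-0.1 -0.3 -2.6] [-0.06 -0.05  0.02]
t: 17.9
position: [0.4998, -0.2076, 0.059]
eef_rot: [-0.002, 0.755, 0.656, -0.0]
ft_force: [-2.0, 1.5, 1.1]
grip_width: 0.0237
finger_force: 45.0
cover-mould mm [ 0.1   0.2  -0.65] yaw err -0.0007 tilt x,y [-0.002   0.0022] F [-1.7  1.6  2.2] [ 0.01  0.12 -0.01]
```

```bash
python3 -m creep '{"translation":[[0,0,0.03],[0,0,0],[0,0,0],[0,0,0]],"dr":[[0,0,0],[0,0,0],[0,0,0],[0,0,0]],"jaw":[1,1,1,1]}'
python3 chk.py
python3 -m creep '{"translation":[[0,0,0],[0,0,0],[0,0,0],[0,0,0],[0,0,0],[0,0,0],[0,0,0],[0,0,0]],"dr":[[0,0,0],[0,0,0],[0,0,0],[0,0,0],[0,0,0],[0,0,0],[0,0,0],[0,0,0]],"jaw":[-0.2,-0.2,-0.2,-0.2,-0.2,-0.2,-0.2,-0.2]}'
python3 chk.py
python3 - <<'E'
from h import *
w=r.snapshot('wrist');S=r.snapshot('scene')
c=np.zeros((600,800,3),np.uint8)
c[:,:]=cv2.resize(w['image'][:,:,::-1],(800,600));c[300:600,0:330]=cv2.resize(S['image'][115:265,150:315,::-1],(330,300),interpolation=cv2.INTER_CUBIC)
cv2.imwrite('pics/v7.png',c)
E
```

```text
t: 18.28
position: [0.4998, -0.2076, 0.0589]
eef_rot: [-0.001, 0.755, 0.656, -0.0]
ft_force: [-4.3, 2.3, 7.7]
grip_width: 0.0235
finger_force: 45.0
cover-mould mm [ 0.12  0.26 -0.78] yaw err -0.0005 tilt x,y [-0.0018  0.002 ] F [-4.6  2.8  7.6] [ 0.17  0.46 -0.05]
t: 19.0
position: [0.4996, -0.2076, 0.057]
eef_rot: [-0.002, 0.755, 0.656, -0.0]
ft_force: [-0.3, 0.1, 0.1]
grip_width: 0.0563
finger_force: 0.0
cover-mould mm [-0.12  0.15 -2.63] yaw err -0.0008 tilt x,y [-0.0027  0.0025] F [-0.9  0.1 -0.2] [-0.05 -0.09 -0.02]
```

View pics/v7.png

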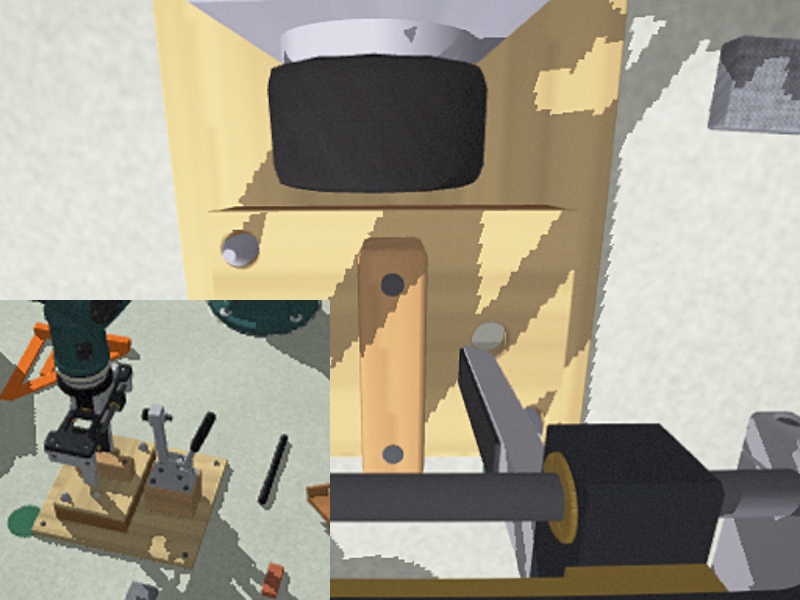

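The cover is flush with pins through both corner holes: pin_b shows in the hole at (240,248), and pin_a shows in the inset. It's released, with zero force on the gripper, and the clamp is still open. I'll rise, close the jaws and work out the handle arc.

```bash
python3 -m creep '{"translation":[[0,0,-0.2],[0,0,-0.5],[0,0,-0.8],[0,0,-1],[0,0,-1],[0,0,-1],[0,0,-0.7],[0,0,-0.2]],"dr":[[0,0,0],[0,0,0],[0,0,0],[0,0,0],[0,0,0],[0,0,0],[0,0,0],[0,0,0]],"jaw":[-0.2,-0.2,-0.2,1,1,1,1,1]}'
python3 -m creep '{"translation":[[0,0,0],[0,0,0],[0,0,0],[0,0,0]],"dr":[[0,0,0],[0,0,0],[0,0,0],[0,0,0]],"jaw":[1,1,1,1]}'
python3 - <<'E'
from go import *
m=[.5006,-.1979,-.1386]
def C(a,r,o): a=np.radians(a);return np.array([123+r*np.cos(a)-o*np.sin(a),94+r*np.sin(a)+o*np.cos(a)-8])
s=C(75,105,23);print(s);need(*level(m,s[1]/1000,0,s[0]))
path=[s]+[C(a,105,15) for a in np.linspace(71,8,15)]+[C(6,105,13)]
for i,d in enumerate(np.diff(path,axis=0)): print(path[i+1].round(1),(d[0]/40).round(2),(-d[1]/40).round(2))
E
```

```text
t: 19.82
position: [0.5019, -0.209, 0.2807]
eef_rot: [0.004, 0.755, 0.656, 0.002]
ft_force: [0.4, 0.5, 0.4]
grip_width: 0.0264
finger_force: 0.0
t: 20.15
position: [0.4992, -0.2077, 0.2701]
eef_rot: [-0.004, 0.755, 0.656, -0.001]
ft_force: [-0.1, -0.7, -1.0]
grip_width: 0.0011
finger_force: 0.0
[127.95970573 193.3750498 ]
rows turn(x4deg): [-0.12 -0.06 -0.01]  then shift(x40mm): [3.445 0.    1.918]  shift in present axes: [3.438 0.013 1.932]
[143.  190.2] 0.38 0.08
[151.1 188.3] 0.2 0.05
[159.1 185.8] 0.2 0.06
[166.8 182.6] 0.19 0.08
[174.2 178.9] 0.19 0.09
[181.3 174.6] 0.18 0.11
[188.1 169.7] 0.17 0.12
[194.5 164.4] 0.16 0.13
[200.4 158.5] 0.15 0.15
[205.9 152.2] 0.14 0.16
[210.8 145.5] 0.12 0.17
[215.2 138.4] 0.11 0.18
[219. 131.] 0.1 0.18
[222.3 123.4] 0.08 0.19
[224.9 115.5] 0.07 0.2
[226.1 109.9] 0.03 0.14
```

```bash
python3 -m creep '{"translation":[[0.4,0,0],[0.7,0,0],[0.8,0.01,0],[0.8,0,0],[0.5,0,0],[0.24,0,0],[0,0,0],[0,0,0]],"dr":[[-0.12,-0.06,0],[0,0,0],[0,0,0],[0,0,0],[0,0,0],[0,0,0],[0,0,0],[0,0,0]],"jaw":[1,1,1,1,1,1,1,1]}'
python3 -m creep '{"translation":[[0,0,0.3],[0,0,0.5],[0,0,0.5],[0,0,0.4],[0,0,0.2],[0,0,0],[0,0,0]],"dr":[[0,0,0],[0,0,0],[0,0,0],[0,0,0],[0,0,0],[0,0,0],[0,0,0]],"jaw":[1,1,1,1,1,1,1]}'
python3 - <<'E'
from go import *
m=[.5006,-.1979,-.1386]
need(*level(m,.1934,0,128));print(r.get_obs()['ft_force'])
E
```

```text
t: 20.82
position: [0.5194, -0.0722, 0.2718]
eef_rot: [0.002, 0.754, 0.656, 0.0]
ft_force: [0.4, -0.3, 0.2]
grip_width: 0.0008
finger_force: 0.0
t: 21.4
position: [0.5198, -0.0729, 0.1964]
eef_rot: [0.002, 0.755, 0.656, 0.001]
ft_force: [-0.4, -0.3, -0.2]
grip_width: 0.0005
finger_force: 0.0
rows turn(x4deg): [ 0.06  0.03 -0.03]  then shift(x40mm): [ 0.04  -0.043  0.075]  shift in present axes: [ 0.04  -0.043  0.075]
[-0.4170125  -0.28647844 -0.23572485]
```

Positioned between bar and handle with no contact. Now I push along the arc.

```bash
python3 -m creep '{"translation":[[0.22,-0.03,0.08],[0.2,0,0.08],[0.2,0,0.05],[0.2,0,0.06],[0.19,0,0.08],[0.19,0,0.09],[0.18,0,0.11],[0.17,0,0.12]],"dr":[[0,0,0],[0,0,0],[0,0,0],[0,0,0],[0,0,0],[0,0,0],[0,0,0],[0,0,0]],"jaw":[1,1,1,1,1,1,1,1]}'
python3 -m creep '{"translation":[[0.16,0,0.13],[0.15,0,0.15],[0.14,0,0.16],[0.12,0,0.17],[0.11,0,0.18],[0.1,0,0.18],[0.08,0,0.19]],"dr":[[0,0,0],[0,0,0],[0,0,0],[0,0,0],[0,0,0],[0,0,0],[0,0,0]],"jaw":[1,1,1,1,1,1,1]}'
python3 -m creep '{"translation":[[0.07,0,0.1],[0,0,0.1],[0,0,0],[0,0,0]],"dr":[[0,0,0],[0,0,0],[0,0,0],[0,0,0]],"jaw":[1,1,1,1]}'
python3 - <<'E'
from go import *
m=[.5006,-.1979,-.1386]
need(*level(m,.1099,0,226));print(r.get_obs()['ft_force'])
E
```

```text
t: 22.07
position: [0.5277, -0.0095, 0.1695]
eef_rot: [0.003, 0.754, 0.656, 0.001]
ft_force: [-0.3, -0.5, 0.4]
grip_width: 0.0008
finger_force: 0.7
t: 22.65
position: [0.5327, 0.0235, 0.123]
eef_rot: [0.003, 0.755, 0.656, 0.001]
ft_force: [-0.4, -2.3, 1.7]
grip_width: 0.0005
finger_force: 0.9
t: 22.98
position: [0.533, 0.0268, 0.1167]
eef_rot: [0.002, 0.755, 0.656, 0.002]
ft_force: [-3.3, -0.2, 6.0]
grip_width: 0.0006
finger_force: 2.9
rows turn(x4deg): [ 0.08  0.01 -0.01]  then shift(x40mm): [-0.027 -0.026  0.17 ]  shift in present axes: [-0.026 -0.027  0.17 ]
[-3.28875954 -0.23983026  6.00284142]
```

```bash
for i in 1; do python3 -m creep '{"translation":[[0,0,0.06],[0,0,0.06],[0,0,0],[0,0,0]],"dr":[[0,0,0],[0,0,0],[0,0,0],[0,0,0]],"jaw":[1,1,1,1]}'; done
python3 -m creep '{"translation":[[0,0,0.06],[0,0,0],[0,0,0]],"dr":[[0,0,0],[0,0,0],[0,0,0]],"jaw":[1,1,1]}'
```

```text
t: 23.32
position: [0.5332, 0.0269, 0.1161]
eef_rot: [0.003, 0.754, 0.656, 0.002]
ft_force: [-9.4, 0.6, 19.8]
grip_width: 0.0003
finger_force: 10.2
t: 23.57
position: [0.5333, 0.0269, 0.1158]
eef_rot: [0.003, 0.754, 0.656, 0.003]
ft_force: [-13.2, 0.4, 28.5]
grip_width: 0.0007
finger_force: 14.0
```

It's at the hard stop: 28 N at z = 0.1158, against a predicted 0.1155 at 8°. I'll retreat straight up and verify numerically.

```bash
python3 -m creep '{"translation":[[0,0,-0.2],[0,0,-0.4],[0,0,-0.7],[0,0,-0.8],[0,0,-0.8],[0,0,-0.6],[0,0,-0.3],[0,0,0]],"dr":[[0,0,0],[0,0,0],[0,0,0],[0,0,0],[0,0,0],[0,0,0],[0,0,0],[0,0,0]],"jaw":[1,1,1,1,1,1,1,1]}'
python3 -m creep '{"translation":[[-0.6,0,-0.5],[-0.6,0,-0.5],[-0.6,0,0],[-0.6,0,0],[0,0,0],[0,0,0]],"dr":[[0,0,0],[0,0,0],[0,0,0],[0,0,0],[0,0,0],[0,0,0]],"jaw":[1,1,1,1,1,1]}'
python3 - <<'E'
from go import *
m=[.5006,-.1979,-.1386];R,t=fm(m)
def hd(a,L,o): a=np.radians(a);return [[x,123+L*np.cos(a)-o*np.sin(a),52+L*np.sin(a)+o*np.cos(a)] for x in(-10,10)]
for n in('wrist','scene'):
    p=r.snapshot(n)
    for l in('clamp_grip','cover'): print(n,l,[(np.round(d['rect']).tolist(),round(d['conf'],2)) for d in r.find_in(p,l)[:2]])
    for a in (4,8,12,20):
        q=proj(p,np.array(hd(a,55,7)+hd(a,130,7)+hd(a,130,-7))/1000@R.T+t); b=q.min(0);print(a,b.round(),(q.max(0)-b).round())
    g=p['image'].max(2); q=proj(p,np.array(hd(8,55,0)+hd(8,130,0))/1000@R.T+t); x0,y0=np.maximum(q.min(0)-20,0).astype(int);x1,y1=(q.max(0)+20).astype(int)
    ys,xs=np.where(g[y0:y1,x0:x1]<50); print('dark box',xs.min()+x0,ys.min()+y0,xs.max()+x0,ys.max()+y0,len(xs)) if len(xs) else 0
E
```

```text
t: 24.23
position: [0.5338, 0.0267, 0.2636]
eef_rot: [0.005, 0.755, 0.656, 0.004]
ft_force: [-0.4, -0.5, -0.4]
grip_width: 0.0004
finger_force: 0.0
t: 24.73
position: [0.5182, -0.069, 0.2979]
eef_rot: [0.001, 0.755, 0.655, 0.0]
ft_force: [-0.5, 0.7, -0.4]
grip_width: 0.0003
finger_force: 0.0
wrist clamp_grip [([241.0, 71.0, 16.0, 138.0], 0.58)]
wrist cover [([205.0, 213.0, 94.0, 62.0], 0.76)]
4 [242.  72.] [17. 65.]
8 [242.  72.] [18. 65.]
12 [242.  72.] [18. 67.]
20 [241.  74.] [19. 68.]
dark box 222 74 257 135 745
scene clamp_grip [([230.0, 189.0, 54.0, 16.0], 0.55), ([151.0, 126.0, 66.0, 36.0], 0.4)]
scene cover [([178.0, 181.0, 48.0, 46.0], 0.8), ([168.0, 178.0, 117.0, 72.0], 0.42)]
4 [258. 198.] [27. 13.]
8 [258. 197.] [28. 11.]
12 [258. 196.] [28. 10.]
20 [257. 193.] [28.  9.]
dark box 239 183 293 216 253
```

```bash
python3 -c "
from plant import r
print(r.job_done())"
```

```text
the job is handed in; nothing more can be done
None
```

The wide cover is seated flush on the mould with both pins through its corner holes, the clamp handle is pushed to its stop, the arm is clear, and the job is handed in at about 25 s; no verdict was returned.

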